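# Vent and open the vacuum container

### The arm

A 6-joint arm with a two-finger parallel gripper is mounted at the origin on the work surface. World frame = base frame: x ahead of the robot, y to its left, z up, the work surface at z = 0. Lengths are in m, angles in rad, forces in N, time in s.
With the tool pointing down it reaches from about 0.375 to 0.9 m from the base axis. Payload 3.1 kg.
Tool frame: the origin (TCP) lies midway between the tips of the shut fingers; the grasp point (between the pads) lies 19 mm behind it; x points along the fingers, z is the direction in which the jaws open and shut, and the axes are right-handed (so a half turn about x gives the same grasp; the last joint's range is limited). The gripper opens to 87 mm and grips with 3 to 60 N. Pads are 19 mm wide; open, the fingers measure 117 mm over their backs; the gripper's body (75 mm by 190 mm) begins 51 mm behind the grasp point.
Start: joints at [-1.5, 0.527, 1.433, -0, 1.181, -0.178], TCP at [0.155, -0.606, 0.223] pointing down, gripper open.
Joint ranges: [-3.08, 3.08], [-0.75, 2.2], [0.22, 2.44], [-1.43, 4.57], [0, 2.65], [-2.85, 2.85]. Speed limits (rad/s): [2.79, 2.79, 3.14, 3.14, 3.14, 3.14].

### API

Orientations are given as a unit quaternion [x, y, z, w].
In Python, from rig import robot, optics, workorder gives the robot as it stands.
- The arm moves only by the tool arm_command, never from a script. Its argument "plan" is a list of rows, each a list of 7 numbers: the shift along the tool's x, y, z in cm, then the turn, a rotation vector about the tool's x, y, z in rad, then the finger opening in cm, from 0 to 8.7. In form: [[x, y, z, ax, ay, az, gripper], ...]. A call has 1 to 12 rows; each row shifts and turns the pose as measured when the row begins, along the tool's axes as they then stand; what a row does not reach is not made up. A row lasts 1/8 s, in which the tool goes at most 62.5 mm and 10.7 degrees, less where a joint would pass 70% of its speed; a pose out of reach is approached as far as the arm can. A call with a gripper value outside its range is refused whole. The fingers move at their own pace and stop on an object; "grip_force" is the grip in N (left out, the last holds). Time passes only in rows, so rows that do not move let the fingers close. It gives the time, the measured TCP pose, the force and the opening at its end, in the units of the state.
- robot.get_obs(): the state, without advancing time (a new reading comes with each control period).
- optics.camera(name): name is "scene" or "top" or "wrist"; returns (picture, depth): 384x512x3 uint8, blue, green, red; 384x512 float32, m along the optical axis (not along the pixel's ray), 0 where there is no reading.
- optics.camera_info(name): a dict with "mtx" (3x3 intrinsics, pixels), "position" and "rotation" of the camera in the world; the wrist camera has in their place "tool_from_camera" (4x4, takes a point from camera to tool coordinates, whose origin is the TCP and whose axes are the tool frame's). Camera axes: x right, y down, z forward; pixel columns grow to the right and rows downward; lengths in m; the calibration is good to about 2 mm. The wrist camera is an equidistant fisheye: a pixel r from the principal point sees the ray r / f radians off the axis. A picture is of the moment at which its call begins: read the wrist's pose just before it. camera_info takes no time and is no camera call.
- workorder.hand_in(): hands the job in, once; it reports no verdict.
The state is a dict: "time": time; "q": joint angles; "joint_velocities": joint speeds; "joint_torque": joint torques, N m; "position": TCP position; "tool_rot": TCP orientation; "ft_force": force on the tool from outside, world axes, zero at the start; "moment": the same for the moment, N m; "grip_width": finger opening in m.
Only numpy, scipy, OpenCV 4.12 (cv2) and the standard library are available. Lean on these libraries where they do the work, as an engineer would, in place of code of your own. Each camera call takes 0.05 s, during which the arm holds its last target. There are 200 camera calls.

### The job

The clear container of chocolate blocks is under vacuum. Open the vent tap on its lid (anticlockwise, well over a quarter turn) and let the air in until the gauge is back at zero; then lift the lid off, without dragging, tipping or lifting the container, and lay it down gently, flat and right way up, in the middle of the chopping board. Leave the other things on the table where they are.

Things in the scene. Friction and masses are not known exactly. Their poses are not given: they have to be found in the camera images.
- canister: Clear rectangular vacuum container, standing loose on the table, holding blocks of chocolate; 1.7 kg. Outside 250 mm (its x) by 150 mm (its y) by 110 mm high, walls 4 mm. Origin: centre of its underside, z up.
- lid: Grey lid, 263 (x) by 163 (y) mm, 0.43 kg. Origin: centre of the lower edge of its 14 mm skirt, which hangs round the container's rim with 2.5 mm play; plate top at z 22 mm. Seated, its axes match the container's, its origin 96 mm above. On top: handle in the middle, vent tap at the +x end, gauge at the -x end. Under vacuum, pulling lifts the container too; free once gauge_needle passes about 2.1.
- lid_handle (a point): Middle of the black handle bar, 56 mm above the lid's origin, over the lid's centre of mass within 8 mm. The bar runs along the lid's y: 96 mm long, 16 mm wide, 14 mm high, on posts 38 mm to either side of its middle; 27 mm free under it. Axes as the lid's.
- tap_grip (a point): Middle of the steel wing of the vent tap, on its upright axis of turning; 58.5 mm above the lid's origin, at x 75, y 30 mm of the lid. The wing is a flat bar 42 mm long, 10 mm thick and 20 mm high (its top 10 mm above this point) on a spindle 8 mm thick; 26 mm of free height under its ends, over a brass seat 30 mm across and 11 mm high. Its axes turn with the tap: x runs along the wing.
- vent_tap (a joint): Angle of the vent tap in rad: from the lid's x axis to the wing's, growing as it is turned anticlockwise seen from above; 0 is the closed stop, 2.7 the open stop. At the start it is shut, at 0 to 0.4. Air begins to come in at about 1.9 to 2.1. Turning it takes about 0.12 N m; it stays where it is left.
- gauge_needle (a joint): Needle of the dial gauge (48 mm across, 18 mm high, at x -75, y -12 mm of the lid), in rad: about 0.2 at full vacuum, growing to 2.6 when the air is in (gauge at zero), some 5 s after the tap was opened.
- board: Wooden chopping board lying flat on the table, fixed; 320 (its x) by 230 (its y) mm, 12 mm thick. Origin: centre of its underside.
- mould: Bystander: filled chocolate mould, a clear plate 135 (x) by 275 (y) by 20 mm. Origin: centre of its underside.
- bowl: Bystander: steel bowl 170 mm across, 75 mm high. Origin: centre of its underside.
- cocoa_tin: Bystander: metal tin 72 mm across, 85 mm high. Origin: centre of its underside.

How it is judged:
By the outcome, as a careful person would: the job done as asked, in the order asked, and still so for the second after the job is handed in, with the robot touching nothing.
It also fails if it takes over 69 s, if anything falls off the work surface, if the arm or the gripper's body presses on something with over 40 N, if the wrist force passes 120 N, or if a joint passes its speed limit or range.

## Working session

There is one attempt and no reset: what is moved stays moved. The work goes in short steps, Python scripts to look and compute and a tool call to move; the robot and the scene stay as the last step left them, time stands still between calls to the robot, and variables do not carry over. Pictures are saved under pics/ and viewed, about 8 in all and at most 12, crops included, and the job is handed in when it is done.

Besides the shell and the picture viewer there is one more tool, called after "Call:" by a JSON object that holds its "method" and its "body". arm_command: Moves the arm, as the interface text tells. Its arguments: {"type":"object","properties":{"plan":{"type":"array"},"grip_force":{"type":"number"}},"required":["plan"]}

```bash
mkdir -p pics; ls; cat > h.py <<'E'
import numpy as np, cv2
from rig import robot, optics, workorder
from scipy.spatial.transform import Rotation as R
def cloud(name):
    im,d=optics.camera(name); ci=optics.camera_info(name); K=np.array(ci['mtx'])
    v,u=np.mgrid[:384,:512]
    P=np.stack([(u-K[0,2])/K[0,0]*d,(v-K[1,2])/K[1,1]*d,d],-1)
    Rm=np.array(ci['rotation'])
    if Rm.shape!=(3,3): Rm=R.from_quat(Rm).as_matrix()
    W=P@Rm.T+np.array(ci['position']); W[d==0]=np.nan
    return im,W
E
python3 - <<'E'
from h import *
o=robot.get_obs(); print(o)
for n in('top','scene'):
    im,W=cloud(n); np.save(n+'.npy',W); cv2.imwrite(f'pics/{n}0.png',im)
    ci=optics.camera_info(n);print(n,ci)
print(optics.camera_info('wrist'))
a=cv2.imread('pics/top0.png');b=cv2.imread('pics/scene0.png')
E
```

```text
pics
{'time': 0.0, 'q': array([-1.49949054e+00,  5.28453608e-01,  1.43393620e+00,  2.18386223e-05,
        1.18132792e+00, -1.78495332e-01]), 'joint_velocities': array([-0.00089209,  0.00048932, -0.00105014, -0.00044259, -0.00127872,
        0.00178803]), 'joint_torque': array([ 5.63784870e-04, -4.40034306e+01, -1.76591760e+01,  6.32326794e-02,
        5.81008801e-02, -1.62421011e-04]), 'position': array([ 0.15449162, -0.60485132,  0.22156854]), 'tool_rot': array([ 0.43438281,  0.55888768, -0.43325534,  0.55789421]), 'ft_force': array([0.63886138, 0.36247648, 0.30444077]), 'moment': array([ 0.00749176,  0.0101656 , -0.00338023]), 'grip_width': 0.08682149744479074}
top {'mtx': array([[467.63228635,   0.        , 245.81301958],
       [  0.        , 467.63228635, 182.33404069],
       [  0.        ,   0.        ,   1.        ]]), 'position': array([ 0.45724642, -0.02486527,  1.35282847]), 'rotation': array([ 0.71608826, -0.69530359,  0.04385032, -0.04298446])}
scene {'mtx': array([[375.65698525,   0.        , 258.23193685],
       [  0.        , 375.65698525, 189.94482455],
       [  0.        ,   0.        ,   1.        ]]), 'position': array([1.1943667 , 0.09807519, 0.6536279 ]), 'rotation': array([ 0.57780362,  0.70602106, -0.31418183, -0.26261574])}
{'mtx': array([[297.31863964,   0.        , 259.36115033],
       [  0.        , 297.31863964, 193.56227008],
       [  0.        ,   0.        ,   1.        ]]), 'tool_from_camera': array([[ 5.52030268e-04, -2.83280786e-01,  9.59036856e-01,
        -1.62743996e-01],
       [ 8.19201544e-04, -9.59036552e-01, -2.83281168e-01,
         7.80980023e-02],
       [ 9.99999512e-01,  9.42024252e-04, -2.97353147e-04,
        -6.25125081e-04],
       [ 0.00000000e+00,  0.00000000e+00,  0.00000000e+00,
         1.00000000e+00]])}
```

View pics/top0.png

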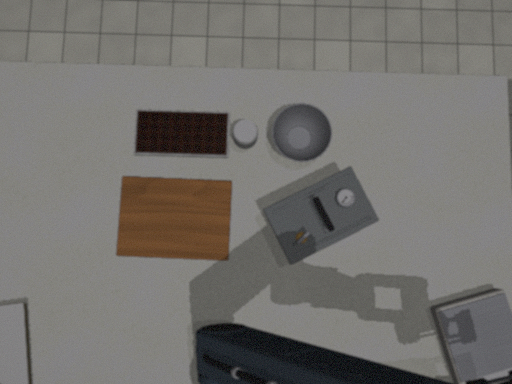

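View pics/scene0.png

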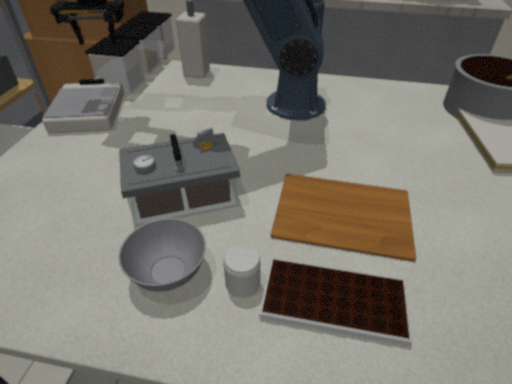

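The top view shows the lid (corners about (264,210), (350,168), (378,217), (290,263)), the black handle at (323,214), the gauge at (345,198), the tap at (300,237) and the board centre at about (175,217). The scene view agrees with this. Next I'll measure these.

```bash
python3 - <<'E'
from h import *
W=np.load('top.npy'); im=cv2.imread('pics/top0.png')
def rect(m,n):
    p=W[m][:,:2].astype(np.float32); p=p[~np.isnan(p).any(1)]
    r=cv2.minAreaRect(p*1000); print(n,len(p),r,'z',np.nanmedian(W[m][:,2]))
    return r
reg=np.zeros((384,512),bool); reg[165:268,255:382]=1
z=W[...,2]
m=reg&(z>0.105)&(z<0.130); m=cv2.morphologyEx(m.astype(np.uint8),cv2.MORPH_OPEN,np.ones((3,3)))>0; rect(m,'lid')
hreg=np.zeros_like(reg);hreg[190:235,308:338]=1
rect(hreg&(z>.143)&(z<.17),'handle')
t=np.zeros_like(reg);t[222:250,285:318]=1
rect(t&(z>.150)&(z<.18),'wing'); 
for k in(.14,.15,.16): print(k,W[t&(z>k)].mean(0) if (t&(z>k)).any() else None)
hsv=cv2.cvtColor(im,cv2.COLOR_BGR2HSV)
b=np.zeros_like(reg);b[170:265,110:236]=1
rect(b&(hsv[...,1]>110),'board')
for n,x in (('bowl',(298,132)),('tin',(246,132)),('mould',(182,134))): print(n,W[x[1],x[0]])
# wing crop from scene
s=cv2.imread('pics/scene0.png')[115:225,110:250]; t=im[160:270,255:385]
cv2.imwrite('pics/c1.png',np.hstack([cv2.resize(s,(400,400),interpolation=2),cv2.resize(t,(400,400),interpolation=2)]))
E
```

```text
lid 5494 ((530.095703125, -224.13807678222656), (162.8148956298828, 263.29833984375), 28.025484085083008) z 0.1177557558304626
handle 251 ((527.2787475585938, -210.89434814453125), (90.51216125488281, 66.3779067993164), 9.36569881439209) z 0.1577893849778469
wing 70 ((469.21551513671875, -171.73809814453125), (9.063531875610352, 41.50995635986328), 46.330047607421875) z 0.1630984696117077
0.14 [ 0.46926163 -0.17149383  0.16302107]
0.15 [ 0.46926163 -0.17149383  0.16302107]
0.16 [ 0.46897767 -0.17163403  0.16357753]
board 8511 ((515.656982421875, 178.1334228515625), (314.4920959472656, 224.23443603515625), 89.17111206054688) z 0.01147075424144317
bowl [ 0.77768027 -0.17336249  0.00434611]
tin [ 0.75466723 -0.02052294  0.08300025]
mould [0.75843499 0.16586283 0.01767355]
```

View pics/c1.png

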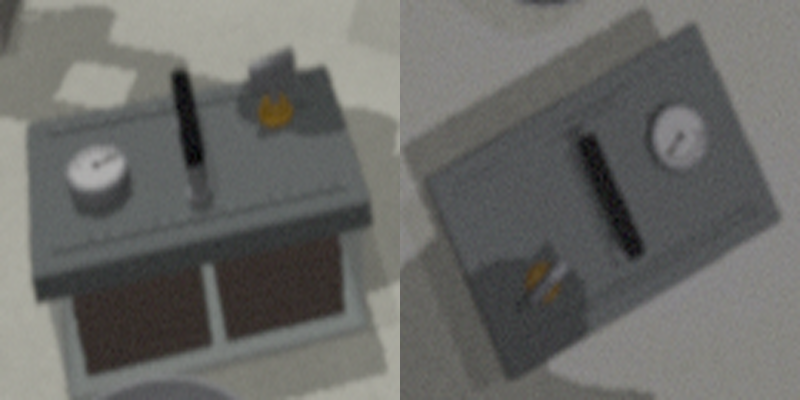

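The lid fits well: centre (0.530, -0.224), yaw 118°, top at z 0.118. The tap, predicted at (0.468, -0.172), is measured at (0.469, -0.172) with its wing at about 0.32 rad. Next I'll work out the q6 budget and the approach.

```bash
cat >> h.py <<'E'
def tgt(yaw):  # tool x down, tool z at world yaw (deg)
    a=np.radians(yaw); x=np.array([0,0,-1.]); z=np.array([np.cos(a),np.sin(a),0]); return R.from_matrix(np.stack([x,np.cross(z,x),z],1))
def err(pos,yaw):
    o=robot.get_obs(); T=R.from_quat(o['tool_rot'])
    z=T.as_matrix()[:,2]
    print('t',round(o['time'],2),'pos',o['position'].round(4),'yaw',np.degrees(np.arctan2(z[1],z[0])).round(1),'q',o['q'].round(2),'F',o['ft_force'].round(1),'w',round(o['grip_width'],4))
    print('shift cm',(T.inv().apply(np.array(pos)-o['position'])*100).round(2),'turn',(T.inv()*tgt(yaw)).as_rotvec().round(3))
E
python3 - <<'E'
from h import *
o=robot.get_obs()
M=R.from_quat(o['tool_rot']).as_matrix(); y0=np.degrees(np.arctan2(M[1,2],M[0,2])); print(M.round(2),y0)
q1=np.arctan2(-.172,.469)
for y in (46.3,226.3,46.3+128,226.3+128):
    dq1=q1-o['q'][0]
    q6=o['q'][5]+dq1-np.radians(y-y0); print(y,'q6 if yaw=q1-q6',[round(q6+k*2*np.pi,2) for k in(-1,0,1)])
err([.469,-.172,.22],46.3)
err([.469,-.172,.22],226.3)
E
```

```text
[[-0.    0.97  0.25]
 [ 0.    0.25 -0.97]
 [-1.    0.   -0.  ]] -75.69038142626222
46.3 q6 if yaw=q1-q6 [np.float64(-7.44), np.float64(-1.16), np.float64(5.12)]
226.3 q6 if yaw=q1-q6 [np.float64(-10.58), np.float64(-4.3), np.float64(1.98)]
174.3 q6 if yaw=q1-q6 [np.float64(-9.68), np.float64(-3.39), np.float64(2.89)]
354.3 q6 if yaw=q1-q6 [np.float64(-12.82), np.float64(-6.54), np.float64(-0.25)]
t 0.1 pos [ 0.1545 -0.6049  0.2217] yaw -75.7 q [-1.5   0.53  1.43  0.    1.18 -0.18] F [ 0.7  0.2 -0.5] w 0.087
shift cm [  0.25  41.18 -34.18] turn [-2.129e+00 -1.000e-03 -2.000e-03]
t 0.1 pos [ 0.1545 -0.6049  0.2217] yaw -75.7 q [-1.5   0.53  1.43  0.    1.18 -0.18] F [ 0.7  0.2 -0.5] w 0.087
shift cm [  0.25  41.18 -34.18] turn [ 1.012e+00 -2.000e-03  1.000e-03]
```

Call:
{"method": "arm_command", "body": {"plan": [[0,4.1,-3.4,0.1,0,0,8.7],[0,3.7,-3.8,0.1,0,0,8.7],[0,3.3,-4.1,0.1,0,0,8.7],[0,2.9,-4.5,0.1,0,0,8],[0,2.4,-4.7,0.1,0,0,7],[0,1.9,-4.9,0.1,0,0,6],[0,1.4,-5.1,0.1,0,0,5],[0,0.9,-5.2,0.1,0,0,4.5],[0,0.3,-5.3,0.1,0,0,4.5],[0,-0.2,-5.3,0.1,0,0,4.5]], "grip_force": 15}}

```text
time: 1.35
position: [0.4759, -0.1693, 0.2191]
tool_rot: [0.654, 0.27, -0.654, 0.267]
ft_force: [0.4, -0.4, -0.6]
grip_width: 0.0453
```

```bash
python3 -c "
from h import *
err([.469,-.172,.22],226.3)"
```

```text
t 1.35 pos [ 0.4759 -0.1693  0.2191] yaw -135.4 q [-0.56  0.37  1.73  0.    1.04  1.8 ] F [ 0.4 -0.4 -0.6] w 0.0453
shift cm [-0.09 -0.29  0.68] turn [-0.03  -0.002  0.004]
```

Call:
{"method": "arm_command", "body": {"plan": [[-0.1,-0.3,0.7,-0.03,0,0,4.5],[0,0,0,0,0,0,4.5],[0,0,0,0,0,0,4.5]]}}

```text
time: 1.72
position: [0.469, -0.1694, 0.2195]
tool_rot: [-0.649, -0.282, 0.649, -0.278]
ft_force: [0.2, 0.0, -1.1]
grip_width: 0.045
```

```bash
cat >> h.py <<'E'
def wcloud():
    o=robot.get_obs(); im,d=optics.camera('wrist'); ci=optics.camera_info('wrist'); K=ci['mtx']
    v,u=np.mgrid[:384,:512]; a=(u-K[0,2])/K[0,0]; b=(v-K[1,2])/K[1,1]; th=np.hypot(a,b)+1e-9
    s=np.tan(np.minimum(th,1.5))/th; P=np.stack([a*s*d,b*s*d,d],-1)
    C=ci['tool_from_camera']; P=P@C[:3,:3].T+C[:3,3]
    W=P@R.from_quat(o['tool_rot']).as_matrix().T+o['position']; W[d==0]=np.nan
    return im,W
E
python3 - <<'E'
from h import *
err([.469,-.172,.22],226.3)
im,W=wcloud(); cv2.imwrite('pics/w1.png',im); np.save('w1.npy',W)
z=W[...,2]
near=np.hypot(W[...,0]-.469,W[...,1]+.172)<.032
for lo,hi in((.155,.172),(.158,.167)):
    m=near&(z>lo)&(z<hi); p=(W[m][:,:2]*1000).astype(np.float32); print(len(p),np.median(z[m]),p.mean(0),cv2.minAreaRect(p))
E
```

```text
t 1.73 pos [ 0.469  -0.1694  0.2195] yaw -133.3 q [-0.57  0.36  1.74  0.    1.04  1.75] F [ 0.2  0.  -1.1] w 0.045
shift cm [-0.05  0.17  0.19] turn [ 0.007 -0.002  0.005]
667 0.16462151672110667 [ 471.8658  -173.00977] ((470.6468505859375, -172.04690551757812), (9.936920166015625, 41.752845764160156), 46.0684814453125)
657 0.16463014721328734 [ 471.66833 -172.80682] ((470.6018371582031, -172.00352478027344), (9.936920166015625, 41.627872467041016), 46.0684814453125)
```

View pics/w1.png

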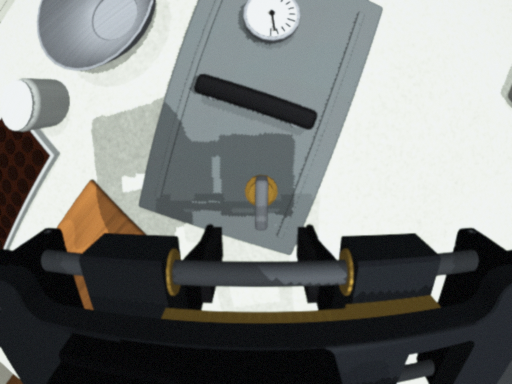

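The wrist view shows the wing at (262,203) between the open fingers and the gauge needle at (275,22). The measured wing is 41.7 × 9.9 mm at (0.4705, -0.172), with its top at 0.1646. All of this agrees, so I'll go down and grip.

Call:
{"method": "arm_command", "body": {"plan": [[0,0.27,0.09,0.005,0,0.005,4.5],[2.5,0,0,0,0,0,4.5],[2.5,0,0,0,0,0,4.5],[1.5,0,0,0,0,0,4.5],[0,0,0,0,0,0,4.5],[0,0,0,0,0,0,4.5]]}}

```text
time: 2.52
position: [0.4705, -0.1785, 0.154]
tool_rot: [0.653, 0.274, -0.65, 0.277]
ft_force: [-0.4, -0.2, 0.4]
grip_width: 0.0451
```

```bash
python3 -c "
from h import *
err([.4705,-.172,.137],226.1)"
```

```text
t 2.52 pos [ 0.4705 -0.1785  0.154 ] yaw -134.2 q [-0.59  0.47  1.81  0.    0.86  1.76] F [-0.4 -0.2  0.4] w 0.0451
shift cm [ 1.7  -0.46 -0.46] turn [-0.005 -0.002 -0.005]
```

Call:
{"method": "arm_command", "body": {"plan": [[0,-0.46,-0.46,0,0,-0.005,4.5],[0,0,0,0,0,0,4.5],[0,0,0,0,0,0,4.5]]}}

```text
time: 2.9
position: [0.4713, -0.1722, 0.1557]
tool_rot: [0.653, 0.275, -0.65, 0.276]
ft_force: [1.0, 0.0, 0.6]
grip_width: 0.0449
```

```bash
python3 -c "
from h import *
err([.4705,-.172,.137],226.1)"
```

```text
t 2.9 pos [ 0.4713 -0.1722  0.1557] yaw -134.2 q [-0.57  0.46  1.81  0.    0.87  1.77] F [1.  0.  0.6] w 0.0449
shift cm [ 1.86 -0.08  0.04] turn [-0.005 -0.003 -0.003]
```

Call:
{"method": "arm_command", "body": {"plan": [[0.95,-0.08,0.04,0,0,0,4.5],[0.95,0,0,0,0,0,4.5],[0,0,0,0,0,0,4.5],[0,0,0,0,0,0,4.5]]}}

```text
time: 3.4
position: [0.4703, -0.1717, 0.1351]
tool_rot: [0.653, 0.275, -0.65, 0.276]
ft_force: [0.1, -0.3, -0.3]
grip_width: 0.0454
```

```bash
python3 -c "
from h import *
err([.4705,-.172,.137],226.1)"
```

```text
t 3.4 pos [ 0.4703 -0.1717  0.1351] yaw -134.2 q [-0.58  0.5   1.83  0.    0.81  1.76] F [ 0.1 -0.3 -0.3] w 0.0454
shift cm [-0.19  0.03  0.01] turn [-0.005 -0.003 -0.003]
```

Call:
{"method": "arm_command", "body": {"plan": [[0,0,0,0,0,0,1],[0,0,0,0,0,0,0.5],[0,0,0,0,0,0,0.5],[0,0,0,0,0,0,0.5],[0,0,0,0,0,0,0.5],[0,0,0,0,0,0,0.5]], "grip_force": 20}}

```text
time: 4.15
position: [0.4706, -0.1721, 0.1355]
tool_rot: [0.653, 0.274, -0.65, 0.276]
ft_force: [0.0, 0.1, -0.4]
grip_width: 0.01
```

Call:
{"method": "arm_command", "body": {"plan": [[0,0,0,-0.12,0,0,0.5],[0,0,0,-0.12,0,0,0.5],[0,0,0,-0.12,0,0,0.5]]}}

```text
time: 4.53
position: [0.4706, -0.172, 0.1355]
tool_rot: [0.591, 0.389, -0.588, 0.391]
ft_force: [0.5, -0.5, -0.0]
grip_width: 0.0098
```

```bash
python3 -c "
from h import *
err([.4705,-.172,.136],226.1+128)"
```

```text
t 4.53 pos [ 0.4706 -0.172   0.1355] yaw -113.0 q [-0.58  0.49  1.83  0.    0.81  1.39] F [ 0.5 -0.5 -0. ] w 0.0098
shift cm [-0.05 -0.01  0.  ] turn [-1.87   0.003 -0.005]
```

Call:
{"method": "arm_command", "body": {"plan": [[0,0,0,-0.15,0,0,0.5],[0,0,0,-0.15,0,0,0.5],[0,0,0,-0.15,0,0,0.5],[0,0,0,-0.15,0,0,0.5],[0,0,0,-0.15,0,0,0.5],[0,0,0,-0.15,0,0,0.5],[0,0,0,-0.15,0,0,0.5],[0,0,0,-0.15,0,0,0.5]]}}

```text
time: 5.52
position: [0.4706, -0.1721, 0.1355]
tool_rot: [0.256, 0.658, -0.254, 0.661]
ft_force: [-0.6, -1.2, 0.4]
grip_width: 0.0102
```

```bash
python3 -c "
from h import *
err([.4705,-.172,.136],226.1+128)"
```

```text
t 5.53 pos [ 0.4706 -0.1721  0.1355] yaw -42.3 q [-0.58  0.49  1.83  0.01  0.82  0.16] F [-0.6 -1.2  0.4] w 0.0102
shift cm [-0.05 -0.   -0.02] turn [-0.635  0.004 -0.003]
```

Call:
{"method": "arm_command", "body": {"plan": [[0,0,0,-0.15,0,0,0.5],[0,0,0,-0.15,0,0,0.5],[0,0,0,-0.15,0,0,0.5],[0,0,0,-0.14,0,0,0.5],[0,0,0,0,0,0,0.5],[0,0,0,0,0,0,0.5]]}}

```text
time: 6.28
position: [0.4707, -0.1721, 0.1355]
tool_rot: [0.048, 0.704, -0.046, 0.707]
ft_force: [-0.4, -0.1, 0.1]
grip_width: 0.0098
```

Call:
{"method": "arm_command", "body": {"plan": [[0,0,0,0,0,0,3.5],[0,0,0,0,0,0,3.5],[0,0,0,0,0,0,3.5],[-1.5,0,0,0,0,0,3.5],[-2.5,0,0,0,0,0,3.5],[-2.5,0,0,0,0,0,3.5],[-2.5,0,0,0,0,0,3.5],[0,0,0,0,0,0,4],[0,0,0,0,0,0,4]]}}

```text
time: 7.4
position: [0.4692, -0.1716, 0.2267]
tool_rot: [0.05, 0.704, -0.047, 0.706]
ft_force: [0.1, -0.2, -0.7]
grip_width: 0.0394
```

```bash
python3 - <<'E'
from h import *
err([.530,-.224,.22],298)
err([.530,-.224,.22],118)
im,W=wcloud(); cv2.imwrite('pics/w2.png',im)
z=W[...,2]
near=np.hypot(W[...,0]-.4705,W[...,1]+.172)<.032
m=near&(z>.156)&(z<.172); p=(W[m][:,:2]*1000).astype(np.float32); print(len(p),np.median(z[m]),cv2.minAreaRect(p))
E
```

```text
t 7.4 pos [ 0.4692 -0.1716  0.2267] yaw -7.9 q [-0.58  0.35  1.74  0.01  1.05 -0.44] F [ 0.1 -0.2 -0.7] w 0.0394
shift cm [ 0.67 -4.36  6.74] turn [ 0.944  0.    -0.005]
t 7.4 pos [ 0.4692 -0.1716  0.2267] yaw -7.9 q [-0.58  0.35  1.74  0.01  1.05 -0.44] F [ 0.1 -0.2 -0.7] w 0.0394
shift cm [ 0.67 -4.36  6.74] turn [-2.197e+00  6.000e-03  1.000e-03]
630 0.16451709595897962 ((470.8634033203125, -170.655029296875), (41.27614974975586, 9.860228538513184), 82.49810791015625)
```

View pics/w2.png

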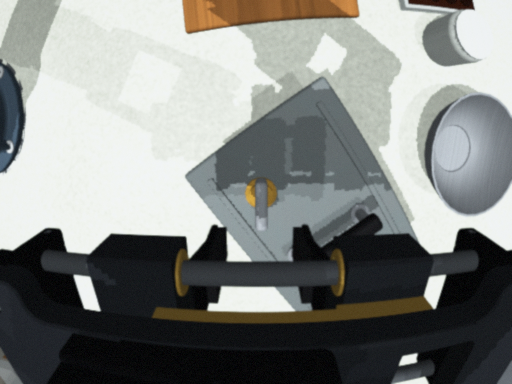

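The wing is now at 82.5°, which makes the tap about 2.52 rad: open. It hasn't shifted sideways. Now I'll go over the handle.

Call:
{"method": "arm_command", "body": {"plan": [[0,-2.2,3.4,0,0,0,5],[0,-2.2,3.4,0,0,0,5],[0,0,0,0.16,0,0,5],[0,0,0,0.16,0,0,5],[0,0,0,0.16,0,0,5],[0,0,0,0.16,0,0,5],[0,0,0,0.16,0,0,5],[0,0,0,0.14,0,0,5],[0,0,0,0,0,0,5],[0,0,0,0,0,0,5]]}}

```text
time: 8.7
position: [0.5262, -0.2223, 0.2116]
tool_rot: [0.374, 0.611, -0.369, 0.592]
ft_force: [-0.4, -0.1, 0.4]
grip_width: 0.0503
```

```bash
python3 - <<'E'
from h import *
err([.530,-.224,.133],298)
im,W=wcloud(); cv2.imwrite('pics/w3.png',im)
z=W[...,2]
near=np.hypot(W[...,0]-.530,W[...,1]+.224)<.054
m=near&(z>.152)&(z<.172); p=(W[m][:,:2]*1000).astype(np.float32); print(len(p),np.median(z[m]),cv2.minAreaRect(p))
m=near&(z>.140)&(z<.172); p=(W[m][:,:2]*1000).astype(np.float32); print(len(p),np.median(z[m]),cv2.minAreaRect(p))
E
```

```text
t 8.7 pos [ 0.5262 -0.2223  0.2116] yaw -63.4 q [-0.6   0.48  1.56  0.01  1.13  0.51] F [-0.4 -0.1  0.4] w 0.0503
shift cm [7.85 0.34 0.52] turn [-0.025 -0.026  0.008]
2388 0.15914397170665884 ((532.5670776367188, -223.3807373046875), (94.75975036621094, 15.961910247802734), 27.631729125976562)
2392 0.15914188445386276 ((532.5670776367188, -223.3807373046875), (94.75975036621094, 15.961910247802734), 27.631729125976562)
```

View pics/w3.png

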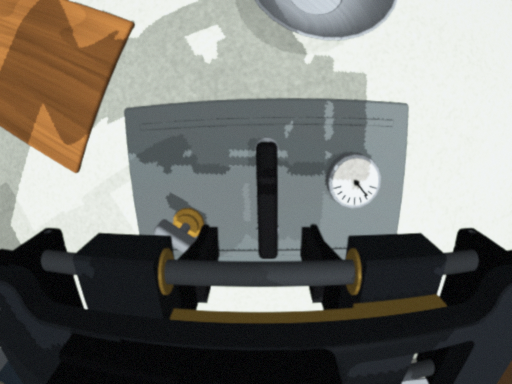

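The handle is at (267,200), measured at (0.5325, -0.2235) and yaw 117.6°, and the gauge needle has moved. I'll centre on it and then descend.

Call:
{"method": "arm_command", "body": {"plan": [[2,0.4,0.5,-0.025,-0.026,0.008,5],[2,0,0,0,0,0,5],[0,0,0,0,0,0,5],[0,0,0,0,0,0,5]]}}

```text
time: 9.25
position: [0.5324, -0.2251, 0.1711]
tool_rot: [0.362, 0.606, -0.363, 0.608]
ft_force: [-0.2, -0.7, 0.5]
grip_width: 0.0501
```

```bash
python3 -c "
from h import *
err([.5323,-.2235,.133],297.7)"
```

```text
t 9.25 pos [ 0.5324 -0.2251  0.1711] yaw -61.7 q [-0.59  0.53  1.61 -0.    1.01  0.48] F [-0.2 -0.7  0.5] w 0.0501
shift cm [ 3.81  0.07 -0.16] turn [ 0.01   0.002 -0.001]
```

Call:
{"method": "arm_command", "body": {"plan": [[1.5,0.07,-0.16,0.01,0,0,5],[1.5,0,0,0,0,0,5],[0.7,0,0,0,0,0,5],[0,0,0,0,0,0,5],[0,0,0,0,0,0,5]]}}

```text
time: 9.88
position: [0.5329, -0.2238, 0.1325]
tool_rot: [0.365, 0.604, -0.366, 0.607]
ft_force: [0.1, 0.1, 0.7]
grip_width: 0.0496
```

```bash
python3 -c "
from h import *
err([.5323,-.2235,.133],297.7)"
```

```text
t 9.88 pos [ 0.5329 -0.2238  0.1325] yaw -62.3 q [-0.59  0.58  1.64 -0.    0.92  0.5 ] F [0.1 0.1 0.7] w 0.0496
shift cm [-0.05 -0.04 -0.05] turn [ 0.     0.004 -0.001]
```

Call:
{"method": "arm_command", "body": {"plan": [[0,0,0,0,0,0,2],[0,0,0,0,0,0,1.2],[0,0,0,0,0,0,0.8],[0,0,0,0,0,0,0.8],[0,0,0,0,0,0,0.8],[0,0,0,0,0,0,0.8],[0,0,0,0,0,0,0.8],[0,0,0,0,0,0,0.8],[0,0,0,0,0,0,0.8],[0,0,0,0,0,0,0.8],[0,0,0,0,0,0,0.8],[0,0,0,0,0,0,0.8]], "grip_force": 40}}

```text
time: 11.38
position: [0.5335, -0.2241, 0.1336]
tool_rot: [0.365, 0.603, -0.366, 0.607]
ft_force: [-1.3, -0.8, 0.5]
grip_width: 0.0153
```

Call:
{"method": "arm_command", "body": {"plan": [[0,0,0,0,0,0,0.8],[0,0,0,0,0,0,0.8],[0,0,0,0,0,0,0.8],[0,0,0,0,0,0,0.8],[0,0,0,0,0,0,0.8],[0,0,0,0,0,0,0.8],[0,0,0,0,0,0,0.8],[0,0,0,0,0,0,0.8],[0,0,0,0,0,0,0.8],[0,0,0,0,0,0,0.8],[0,0,0,0,0,0,0.8],[0,0,0,0,0,0,0.8]]}}

```text
time: 12.88
position: [0.5335, -0.2241, 0.1336]
tool_rot: [0.365, 0.603, -0.366, 0.607]
ft_force: [-0.1, 0.1, 0.8]
grip_width: 0.0152
```

```bash
python3 - <<'E'
from h import *
err([.5323,-.2235,.133],297.7)
im,_=optics.camera('wrist'); cv2.imwrite('pics/w4f.png',im)
f=lambda a:cv2.resize(a,(390,390),interpolation=cv2.INTER_CUBIC)
a=cv2.imread('pics/w3.png')[140:220,315:395]
b=im[70:230,310:470]
cv2.imwrite('pics/w4.png',np.hstack([f(a),f(b)]))
E
```

```text
t 12.88 pos [ 0.5335 -0.2241  0.1336] yaw -62.3 q [-0.59  0.58  1.64 -0.    0.92  0.5 ] F [-0.1  0.1  0.8] w 0.0152
shift cm [ 0.06 -0.08 -0.11] turn [ 0.     0.006 -0.003]
```

View pics/w4.png

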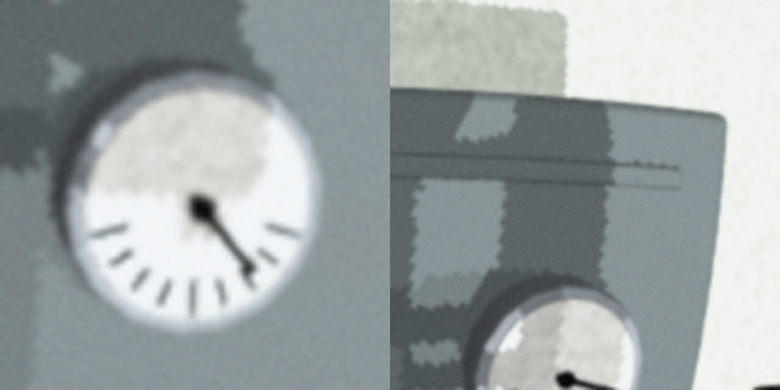

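The needle in the right-hand crop lies on the last (right-hand) tick. I'll wait a bit longer to confirm that it has stopped.

Call:
{"method": "arm_command", "body": {"plan": [[0,0,0,0,0,0,0.8],[0,0,0,0,0,0,0.8],[0,0,0,0,0,0,0.8],[0,0,0,0,0,0,0.8],[0,0,0,0,0,0,0.8],[0,0,0,0,0,0,0.8],[0,0,0,0,0,0,0.8],[0,0,0,0,0,0,0.8],[0,0,0,0,0,0,0.8],[0,0,0,0,0,0,0.8],[0,0,0,0,0,0,0.8],[0,0,0,0,0,0,0.8]]}}

```text
time: 14.42
position: [0.5335, -0.2242, 0.1336]
tool_rot: [0.365, 0.603, -0.366, 0.607]
ft_force: [-0.9, 0.2, 0.1]
grip_width: 0.0154
```

```bash
python3 - <<'E'
from h import *
im,_=optics.camera('wrist')
f=lambda a:cv2.resize(a,(390,390),interpolation=cv2.INTER_CUBIC)
a=cv2.imread('pics/w4f.png')[185:265,340:420]; b=im[185:265,340:420]
print(cv2.absdiff(a,b).max(), cv2.absdiff(a,b).mean())
cv2.imwrite('pics/w5.png',np.hstack([f(a),f(b)]))
err([.5335,-.2241,.25],297.7)
E
```

```text
13 1.8578125
t 14.47 pos [ 0.5335 -0.2242  0.1337] yaw -62.3 q [-0.59  0.58  1.64 -0.    0.92  0.5 ] F [-0.5 -0.4  0.3] w 0.0153
shift cm [-11.63   0.03   0.06] turn [ 0.     0.006 -0.002]
```

View pics/w5.png

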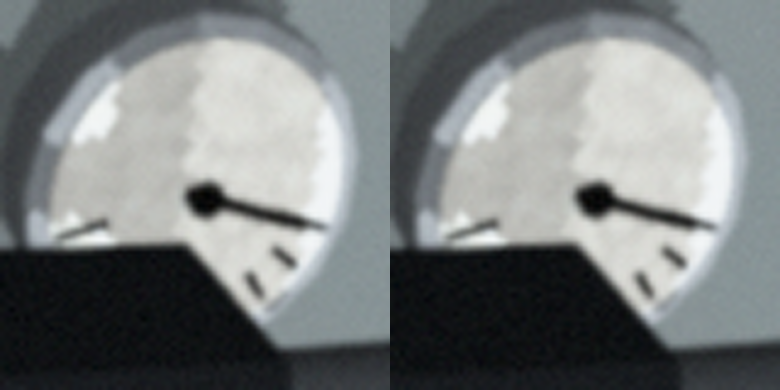

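The needle is on the end tick and isn't changing, so the gauge is at zero. I'll lift slowly.

Call:
{"method": "arm_command", "body": {"plan": [[-0.3,0,0,0,0,0,0.8],[-0.3,0,0,0,0,0,0.8],[0,0,0,0,0,0,0.8]]}}

```text
time: 14.85
position: [0.5321, -0.2232, 0.1383]
tool_rot: [0.365, 0.604, -0.366, 0.606]
ft_force: [0.5, -0.7, -3.6]
grip_width: 0.0153
```

```bash
python3 -c "
from h import *
err([.5335,-.2242,.25],297.7)"
```

```text
t 14.85 pos [ 0.5321 -0.2232  0.1383] yaw -62.3 q [-0.59  0.57  1.64 -0.    0.93  0.5 ] F [ 0.5 -0.7 -3.6] w 0.0153
shift cm [-11.16   0.09   0.18] turn [ 0.     0.002 -0.   ]
```

Call:
{"method": "arm_command", "body": {"plan": [[-0.2,0.08,0.15,0,0,0,0.8],[-0.3,0.02,0.03,0,0,0,0.8],[-0.3,0.02,0.04,0,0,0,0.8],[-0.3,0.02,0.04,0,0,0,0.8]]}}

```text
time: 15.35
position: [0.5343, -0.2247, 0.1495]
tool_rot: [0.366, 0.605, -0.366, 0.605]
ft_force: [0.5, -0.8, -5.2]
grip_width: 0.0158
```

```bash
python3 -c "
from h import *
err([.5335,-.2242,.25],297.7)"
```

```text
t 15.35 pos [ 0.5343 -0.2247  0.1495] yaw -62.3 q [-0.59  0.56  1.62 -0.    0.96  0.5 ] F [ 0.5 -0.8 -5.2] w 0.0158
shift cm [-10.05  -0.05  -0.07] turn [0.    0.001 0.   ]
```

Call:
{"method": "arm_command", "body": {"plan": [[-0.4,-0.05,-0.07,0,0,0,0.8],[-0.6,0,0,0,0,0,0.8],[-1.2,0,0,0,0,0,0.8],[-1.8,0,0,0,0,0,0.8],[-1.8,0,0,0,0,0,0.8],[-1.5,0,0,0,0,0,0.8],[-0.8,0,0,0,0,0,0.8],[0,0,0,0,0,0,0.8]]}}

```text
time: 16.35
position: [0.5335, -0.2242, 0.2369]
tool_rot: [0.365, 0.604, -0.366, 0.606]
ft_force: [0.6, -0.9, -4.4]
grip_width: 0.0153
```

```bash
python3 - <<'E'
from h import *
im,W=cloud('scene'); cv2.imwrite('pics/s2.png',im)
err([.516,.178,.24],270)
E
```

```text
t 16.4 pos [ 0.5332 -0.224   0.2365] yaw -62.3 q [-0.59  0.45  1.54 -0.    1.15  0.5 ] F [ 0.1  0.3 -4.3] w 0.0157
shift cm [ -0.42  17.17 -36.39] turn [ 0.484  0.002 -0.001]
```

View pics/s2.png

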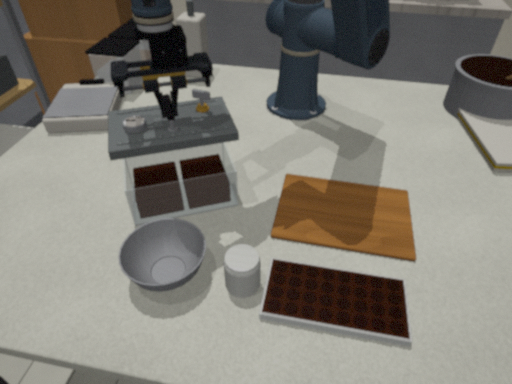

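The lid is clear, and the container is still in place. Now I'll carry the lid to the board.

Call:
{"method": "arm_command", "body": {"plan": [[0,0.4,-0.9,0,0,0,0.8],[0,0.9,-1.9,0,0,0,0.8],[-0.1,1.4,-3,0,0,0,0.8],[-0.1,1.4,-3,0,0,0,0.8],[-0.1,1.4,-3,0,0,0,0.8],[-0.1,1.4,-3,0,0,0,0.8],[-0.1,1.4,-3,0,0,0,0.8],[0,1.4,-3,0,0,0,0.8],[0,1.4,-3,0,0,0,0.8],[0,1.4,-3,0,0,0,0.8],[0,0.9,-2,0,0,0,0.8],[0,0.5,-1,0,0,0,0.8]]}}

```text
time: 17.9
position: [0.5056, 0.1306, 0.2369]
tool_rot: [0.364, 0.612, -0.364, 0.6]
ft_force: [0.8, -0.4, -3.2]
grip_width: 0.0156
```

```bash
python3 - <<'E'
from h import *
err([.516,.178,.24],269.3)
E
```

```text
t 17.9 pos [0.5056 0.1306 0.2369] yaw -62.0 q [0.03 0.38 1.66 0.01 1.12 1.11] F [ 0.8 -0.4 -3.2] w 0.0156
shift cm [-0.28  3.15 -3.7 ] turn [ 0.501 -0.013  0.013]
```

Call:
{"method": "arm_command", "body": {"plan": [[0,1,-1.2,0,-0.013,0.013,0.8],[0,1.1,-1.3,0,0,0,0.8],[0,1,-1.2,0,0,0,0.8],[0,0,0,0.1,0,0,0.8],[0,0,0,0.1,0,0,0.8],[0,0,0,0.1,0,0,0.8],[0,0,0,0.1,0,0,0.8],[0,0,0,0.08,0,0,0.8],[0,0,0,0,0,0,0.8],[0,0,0,0,0,0,0.8]]}}

```text
time: 19.15
position: [0.5157, 0.1838, 0.2355]
tool_rot: [0.501, 0.5, -0.501, 0.498]
ft_force: [0.1, -0.1, -4.4]
grip_width: 0.0156
```

```bash
python3 - <<'E'
from h import *
im,W=cloud('top'); cv2.imwrite('pics/t2.png',im)
z=W[...,2]; reg=np.zeros((384,512),bool); reg[150:290,80:260]=1
r=robot.get_obs(); zt=r['position'][2]-.1337+.118; print('expected plate top',zt)
m=reg&(abs(z-zt)<.008); p=(W[m][:,:2]*1000).astype(np.float32); print(len(p),np.median(z[m]),cv2.minAreaRect(p))
P=W[m]; A=np.c_[P[:,:2],np.ones(len(P))]; print('slope',np.linalg.lstsq(A,P[:,2],rcond=None)[0])
err([.516,.178,.05],269.3)
E
```

```text
expected plate top 0.21975346042576896
3219 0.21930517676567063 ((512.8179321289062, 183.9894561767578), (262.9820251464844, 163.08209228515625), 89.82787322998047)
slope [-0.00376338  0.00748504  0.22016209]
t 19.2 pos [0.5157 0.1838 0.2355] yaw -90.2 q [0.14 0.41 1.61 0.   1.12 1.71] F [ 0.4 -0.2 -5.2] w 0.0155
shift cm [18.54  0.06  0.64] turn [ 0.008 -0.003  0.002]
```

The lid is level, centred at (0.513, 0.184). I'll correct by (+3, -6) mm while descending.

Call:
{"method": "arm_command", "body": {"plan": [[1,0.3,0.6,0,0,0,0.8],[2,0,0,0,0,0,0.8],[2.5,0,0,0,0,0,0.8],[2.5,0,0,0,0,0,0.8],[2.5,0,0,0,0,0,0.8],[2,0,0,0,0,0,0.8],[1,0,0,0,0,0,0.8],[0.6,0,0,0,0,0,0.8],[0,0,0,0,0,0,0.8],[0,0,0,0,0,0,0.8]]}}

```text
time: 20.45
position: [0.5224, 0.175, 0.0882]
tool_rot: [0.502, 0.499, -0.499, 0.5]
ft_force: [1.0, -0.2, -4.4]
grip_width: 0.0153
```

```bash
python3 - <<'E'
from h import *
err([.5186,.178,.0497],269.8)
E
```

```text
t 20.45 pos [0.5224 0.175  0.0882] yaw -90.1 q [0.12 0.62 1.74 0.   0.78 1.69] F [ 1.  -0.2 -4.4] w 0.0153
shift cm [ 3.84 -0.39 -0.29] turn [ 0.001 -0.002 -0.002]
```

Call:
{"method": "arm_command", "body": {"plan": [[0.8,-0.4,-0.3,0,0,0,0.8],[1,0,0,0,0,0,0.8],[0.8,0,0,0,0,0,0.8],[0.5,0,0,0,0,0,0.8],[0,0,0,0,0,0,0.8],[0,0,0,0,0,0,0.8]]}}

```text
time: 21.2
position: [0.519, 0.1786, 0.0559]
tool_rot: [0.502, 0.499, -0.499, 0.5]
ft_force: [-0.5, -0.7, -3.9]
grip_width: 0.0159
```

```bash
python3 - <<'E'
from h import *
err([.5186,.178,.0497],269.8)
E
```

```text
t 21.2 pos [0.519  0.1786 0.0559] yaw -90.1 q [0.13 0.68 1.76 0.   0.7  1.7 ] F [-0.5 -0.7 -3.9] w 0.0159
shift cm [ 0.62 -0.05  0.06] turn [ 0.002 -0.002 -0.005]
```

Call:
{"method": "arm_command", "body": {"plan": [[0.2,0,0,0,0,0,0.8],[0.2,0,0,0,0,0,0.8],[0.1,0,0,0,0,0,0.8],[0,0,0,0,0,0,0.8],[0,0,0,0,0,0,0.8]]}}

```text
time: 21.82
position: [0.5196, 0.1786, 0.0511]
tool_rot: [0.503, 0.499, -0.498, 0.5]
ft_force: [-0.6, -0.2, -3.8]
grip_width: 0.0157
```

```bash
python3 - <<'E'
from h import *
err([.5186,.178,.0497],269.8); print(robot.get_obs()['moment'])
E
```

```text
t 21.82 pos [0.5196 0.1786 0.0511] yaw -90.1 q [0.13 0.68 1.76 0.   0.69 1.7 ] F [-0.6 -0.2 -3.8] w 0.0157
shift cm [ 0.14 -0.11  0.06] turn [ 0.002 -0.002 -0.006]
[ 0.01293553 -0.0597478  -0.00143991]
```

Call:
{"method": "arm_command", "body": {"plan": [[0.1,-0.1,0.05,0,0,0,0.8],[0,0,0,0,0,0,0.8],[0.05,0,0,0,0,0,0.8],[0,0,0,0,0,0,0.8]]}}

```text
time: 22.32
position: [0.5189, 0.1781, 0.0499]
tool_rot: [0.503, 0.498, -0.498, 0.501]
ft_force: [-1.3, 0.1, -2.6]
grip_width: 0.0159
```

```bash
python3 - <<'E'
from h import *
err([.5186,.178,.0497],269.8); print(robot.get_obs()['moment'])
E
```

```text
t 22.32 pos [0.5189 0.1781 0.0499] yaw -90.1 q [0.13 0.69 1.76 0.   0.69 1.7 ] F [-1.3  0.1 -2.6] w 0.0159
shift cm [ 0.02 -0.03  0.01] turn [ 0.002 -0.002 -0.007]
[-0.1279291   0.03607608  0.05886279]
```

Contact is starting: the carried load has dropped to 2.6 N. I'll ease down a little more.

Call:
{"method": "arm_command", "body": {"plan": [[0.07,0,0,0,0,-0.003,0.8],[0,0,0,0,0,0,0.8],[0.05,0,0,0,0,0,0.8],[0,0,0,0,0,0,0.8]]}}

```text
time: 22.82
position: [0.519, 0.1782, 0.0497]
tool_rot: [0.502, 0.499, -0.499, 0.5]
ft_force: [0.5, 0.7, -3.1]
grip_width: 0.0156
```

```bash
python3 - <<'E'
from h import *
err([.5186,.178,.0497],269.8); print(robot.get_obs()['moment'])
E
```

```text
t 22.82 pos [0.519  0.1782 0.0497] yaw -90.1 q [0.13 0.69 1.76 0.   0.69 1.7 ] F [ 0.5  0.7 -3.1] w 0.0156
shift cm [-0.   -0.04  0.02] turn [ 0.002 -0.002 -0.004]
[-0.10710769  0.07296855 -0.02280612]
```

Call:
{"method": "arm_command", "body": {"plan": [[0.15,0,0,0,0,0,0.8],[0.15,0,0,0,0,0,0.8],[0.1,0,0,0,0,0,0.8]]}}

```text
time: 23.2
position: [0.519, 0.1782, 0.0496]
tool_rot: [0.502, 0.499, -0.498, 0.501]
ft_force: [-2.0, -0.1, 4.0]
grip_width: 0.0158
```

```bash
python3 - <<'E'
from h import *
err([.5186,.178,.0497],269.8); print(robot.get_obs()['moment'])
E
```

```text
t 23.2 pos [0.519  0.1782 0.0496] yaw -90.1 q [0.13 0.69 1.76 0.   0.69 1.7 ] F [-2.  -0.1  4. ] w 0.0158
shift cm [-0.01 -0.04  0.02] turn [ 0.002 -0.002 -0.005]
[-0.17239218  0.34780763 -0.00969813]
```

The lid is seated; the force is now +4 N upward. I'll release and rise straight up.

Call:
{"method": "arm_command", "body": {"plan": [[0,0,0,0,0,0,2],[0,0,0,0,0,0,3],[0,0,0,0,0,0,4],[0,0,0,0,0,0,4.5],[0,0,0,0,0,0,4.5],[-0.8,0,0,0,0,0,4.5],[-1,0,0,0,0,0,4.5],[-1.5,0,0,0,0,0,4.5],[0,0,0,0,0,0,4.5]]}}

```text
time: 24.32
position: [0.5208, 0.1783, 0.0855]
tool_rot: [0.504, 0.498, -0.497, 0.501]
ft_force: [0.3, -0.3, -0.3]
grip_width: 0.045
```

Call:
{"method": "arm_command", "body": {"plan": [[-2.5,0,0,0,0,0,4.5],[-3,0,0,0,0,0,4.5],[-3,0,0,0,0,0,4.5],[-3,0,0,0,0,0,4.5],[-3,0,0,0,0,0,4.5],[-2,0,0,0,0,0,4.5],[0,0,0,0,0,0,4.5]]}}

```text
time: 25.2
position: [0.5177, 0.1776, 0.2562]
tool_rot: [0.503, 0.498, -0.497, 0.501]
ft_force: [0.4, -0.6, 0.9]
grip_width: 0.0453
```

```bash
python3 - <<'E'
from h import *
im,W=cloud('top'); cv2.imwrite('pics/t3.png',im); s,Ws=cloud('scene'); cv2.imwrite('pics/s3.png',s)
z=W[...,2]; reg=np.zeros((384,512),bool); reg[150:290,80:260]=1
m=reg&(abs(z-.034)<.008); P=W[m]; p=(P[:,:2]*1000).astype(np.float32); print(len(p),np.median(z[m]),cv2.minAreaRect(p))
print('slope',np.linalg.lstsq(np.c_[P[:,:2],np.ones(len(P))],P[:,2],rcond=None)[0])
err([.5186,.178,.2],269.8)
cv2.imwrite('pics/end.png',cv2.resize(np.hstack([im,s]),(800,300),interpolation=cv2.INTER_AREA))
W0=np.load('top.npy'); i0=cv2.imread('pics/top0.png')
for n,(u,v) in (('bowl',(298,132)),('tin',(246,132)),('mould',(182,134))):
    print(n, cv2.absdiff(i0,im)[v-30:v+30,u-12:u+12].mean())
c=(slice(160,275),slice(255,385)); zz=z[c]; mm=(zz>.09)&(zz<.125); p=(W[c][mm][:,:2]*1000).astype(np.float32)
print('canister rim',len(p),cv2.minAreaRect(p) if len(p) else None)
E
```

```text
2317 0.03363589682289514 ((571.6104736328125, 173.59854125976562), (263.08740234375, 284.227783203125), 87.31689453125)
slope [-0.00524473 -0.00161657  0.03646182]
t 25.3 pos [0.5164 0.1774 0.2543] yaw -90.1 q [0.13 0.38 1.6  0.   1.16 1.7 ] F [ 0.1  0.8 -0.5] w 0.0449
shift cm [ 5.43  0.2  -0.05] turn [ 0.002 -0.002 -0.004]
bowl 9.275231481481482
tin 12.546296296296296
mould 8.839351851851852
canister rim 662 ((530.3961791992188, -224.4915008544922), (149.8319091796875, 251.19436645507812), 27.87211799621582)
```

View pics/end.png

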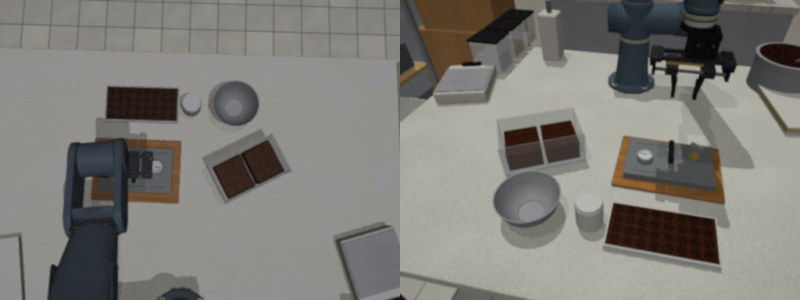

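```bash
python3 - <<'E'
from h import *
for n in('top','scene'):
    im,W=cloud(n); z=W[...,2]
    m=(z>.028)&(z<.042)&(W[...,0]>.41)&(W[...,0]<.625)&(abs(W[...,1]-.178)<.15)
    m=cv2.morphologyEx(m.astype(np.uint8),cv2.MORPH_OPEN,np.ones((3,3)))>0
    P=W[m]; print(n,len(P),cv2.minAreaRect((P[:,:2]*1000).astype(np.float32)),np.median(P[:,2]),np.linalg.lstsq(np.c_[P[:,:2],np.ones(len(P))],P[:,2],rcond=None)[0][:2])
o=robot.get_obs(); print(o['time'],o['ft_force'])
E
```

```text
top 2142 ((515.8527221679688, 178.381591796875), (263.3878173828125, 162.66571044921875), 89.97042083740234) 0.03363472155892988 [-0.00271021  0.00011196]
scene 4696 ((518.02490234375, 178.79928588867188), (167.27215576171875, 263.09527587890625), 0.07268994301557541) 0.03565554471625726 [-0.00558302  0.00024009]
25.4 [-0.13884853  0.54527282 -0.34140578]
```

The lid is flat and centred to within about 1 mm by the top camera, and the robot is touching nothing.

```bash
python3 -c "
from rig import workorder
print(workorder.hand_in())"
```

```text
the job is handed in; nothing more can be done
None
```

The job is done and handed in at about 25 s: the tap is open, the vacuum is released, and the lid is lying flat and right way up in the middle of the board.

- **Vent tap:** I turned it anticlockwise from about 0.32 to 2.52 rad. The gauge needle then settled on its end tick and stayed there for 1.5 s.
- **Lift:** The lid came off straight up, with only its own weight (about 4 N) on the wrist. The container rim still measures (0.530, -0.224) at the same yaw, within 1 mm of where the lid sat at the start.
- **Placing:** The last contact force was about 4 N. The lid's plate top is at 0.034 m, as it should be on the board. Its tilt is 0.3° or less.
- **Centring:** The top camera puts the lid centre at (0.516, 0.178), against (0.516, 0.178) for the board. The scene camera reads 2 mm different, which is within its calibration.
- **Other things:** The mould, tin and bowl look unmoved in the final pictures. The picture-difference check on them was not conclusive, with values of 9 to 13, probably from noise and shadows. I did not re-measure their positions.

No check failed.

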